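# Empty the mould and sort the plug shells by colour

### The job

Lift the three freshly moulded plug shells straight out of the open mould and set each one down, without dropping it, in the tray of its own colour, so that it stands flat on the tray floor with its brass pins up. Leave the mould and the other things on the bench where they are.

Things in the scene. Friction and masses are not known exactly. Their poses are not given: they have to be found in the camera images.
- mould: Lower half of an open aluminium mould, loose on the bench (about 2 kg): a block 210 (own x) x 84 (own y) x 30 mm high. Origin at the centre of its underside. Three open rectangular cavities lie in a row along its x, at x = -64, 0 and +64 mm, each 49 x 33 mm and 14 mm deep (floor 16 mm above the bench). Four 8 mm guide pins stand 6 mm proud near its corners (x = +-94, y = +-31 mm).
- red_plug: Red plug shell, 35 to 70 g: flange 46 (own x) x 30 (own y) x 14 mm high with a central boss 28 (x) x 16 (y) mm from 14 to 40 mm above the underside; three 5 mm brass pins on top. Origin: centre of underside; z up. Starts in any one of the mould's cavities, flange flush with the mould's top, x along the mould's x. Grip the boss across its 16 mm (own y).
- blue_plug: Blue plug shell, 35 to 70 g: flange 46 (own x) x 30 (own y) x 14 mm high with a central boss 28 (x) x 16 (y) mm from 14 to 40 mm above the underside; three 5 mm brass pins on top. Origin: centre of underside; z up. Starts in any one of the mould's cavities, flange flush with the mould's top, x along the mould's x. Grip the boss across its 16 mm (own y).
- yellow_plug: Yellow plug shell, 35 to 70 g: flange 46 (own x) x 30 (own y) x 14 mm high with a central boss 28 (x) x 16 (y) mm from 14 to 40 mm above the underside; three 5 mm brass pins on top. Origin: centre of underside; z up. Starts in any one of the mould's cavities, flange flush with the mould's top, x along the mould's x. Grip the boss across its 16 mm (own y).
- red_tray: Red open square tray, fixed to the bench, 135 x 135 x 28 mm high, walls 4 mm, floor 4 mm thick. Origin at the centre of its underside. Which tray stands where varies.
- blue_tray: Blue open square tray, fixed to the bench, 135 x 135 x 28 mm high, walls 4 mm, floor 4 mm thick. Origin at the centre of its underside. Which tray stands where varies.
- yellow_tray: Yellow open square tray, fixed to the bench, 135 x 135 x 28 mm high, walls 4 mm, floor 4 mm thick. Origin at the centre of its underside. Which tray stands where varies.
- control_box: Bystander: red control box with a black knob, 170 (own x) x 85 x 57 mm high, loose. Origin at the centre of its underside.
- solvent_bottle: Bystander: closed white bottle with blue cap, diameter 48 mm, 110 mm high, loose. Origin at the centre of its underside.
- brush: Bystander: small hand brush lying along its own x, loose. Origin on its underside.
- mould_top_half: Bystander: upper half of the mould, plain aluminium block 84 (own x) x 210 (own y) x 26 mm high, loose. Origin at the centre of its underside.
Things that resemble listed ones, but are neither listed nor needed, are in the scene too. There is more than one size of the blue_plug; the one meant has the size given above.

How it is judged:
By the outcome, as a careful person would: the job done as asked, in the order asked, and still so for the second after the job is handed in, with the robot touching nothing.
It also fails if it takes over 61 s, if anything falls off the work surface, if the arm or the gripper's body presses on something with over 40 N, if the wrist force passes 120 N, or if a joint passes its speed limit or range.

### The arm

A 7-joint arm with a two-finger parallel gripper is mounted at the origin on the work surface. World frame = base frame: x ahead of the robot, y to its left, z up, the work surface at z = 0. Lengths are in m, angles in rad, forces in N, time in s.
With the tool pointing down it reaches from about 0.4 to 0.75 m from the base axis. Payload 19.5 kg.
Tool frame: the origin (TCP) lies between the finger pads; the fingertips stand 17 mm ahead of it and the grasp point (between the pads) lies 2 mm behind it; z points along the fingers, y is the line along which they close (so a half turn about z gives the same grasp; the last joint's range is limited). The gripper opens to 85 mm and grips with 20 to 120 N. Pads are 22 mm wide; open, the fingers measure 114 mm over their backs; the gripper's body (76 mm by 85 mm) begins 54 mm behind the grasp point. The pads swing forward as they close: fully open they stand 13 mm farther back than shut.
Start: joints at [-1.241, 0.707, -0.028, 1.485, 0.022, 0.951, -0.075], TCP at [0.209, 0.536, 0.248] pointing down, gripper open.
Joint ranges: [-2.71, 2.71], [-0.32, 2.16], [-1.57, 1.52], [0, 2.45], [-1.46, 4.6], [0, 2.02], [-2.83, 2.83]. Speed limits (rad/s): [1.89, 1.89, 2.57, 2.57, 3.01, 3.01, 3.01].

### API

Orientations are given as a rotation vector (axis times angle).
In Python, from rig import robot, cams, ticket gives the robot as it stands. The module is installed in compiled form; this text tells all that it offers.
- The arm moves only by the tool drive_tool, never from a script. Its argument "moves" is a list of rows, each a list of 3 entries, a list of its own where there are three numbers: the shift along the tool's x, y, z in mm, then the turn, a rotation vector about the tool's x, y, z in rad, then the opening, from 0 (shut) to 1 (fully open). A call has 1 to 8 rows; each row shifts and turns the commanded pose from where the row before left it, along the tool's axes as they then stand; what a row does not reach is not made up. A row lasts 1/10 s, in which the tool goes at most 50 mm and 8.59 degrees, less where a joint would pass 70% of its speed; a pose out of reach is approached as far as the arm can. A call is refused whole if a number of a shift passes 50 or a number of a turn 0.15, either way. A call with a gripper value outside its range is refused whole. The fingers move at their own pace and stop on an object; the grip force is fixed at half the most. Time passes only in rows, so rows that do not move let the fingers close. It gives the time, the measured TCP pose, the force, the opening and the grip force at its end, in the units of the state.
- robot.sense(): the state, without advancing time (a new reading comes with each control period).
- cams.grab_frame(name): name is "scene" or "top"; returns the picture (420x560x3 uint8, red, green, blue); there is no depth.
- cams.camera_model(name): a dict with "vfov" (degrees; the focal length in pixels is half the picture's height over the tangent of half this angle, whatever the lens; pixels are square), "cx", "cy" (the principal point, pixels), "dist_coeffs" ([k1, k2, p1, p2, k3] as OpenCV has them; the pictures are not rectified), "eye" and "rotation" of the camera in the world. Camera axes: x right, y down, z forward; pixel columns grow to the right and rows downward; lengths in m; the calibration is good to about 2 mm. A picture is of the moment at which its call begins. camera_model takes no time and is no camera call.
- ticket.sign_off(): hands the job in; it is judged then, once.
The state is a dict: "time": time; "joint_positions": joint angles; "dq": joint speeds; "tau": joint torques, N m; "tcp_pos": TCP position; "tcp_rot": TCP orientation; "wrist_force": force on the tool from outside, world axes, zero at the start; "wrist_torque": the same for the moment, N m; "opening": opening from 0.0 (shut) to 1.0 (fully open); "finger_force": force on a finger pad.
Only numpy, scipy, OpenCV 4.12 (cv2) and the standard library are available. Lean on these libraries where they do the work, as an engineer would, in place of code of your own. Each camera call takes 0.05 s, during which the arm holds its last target. There are 200 camera calls.

## Working session

There is one attempt and no reset: what is moved stays moved. The work goes in short steps, Python scripts to look and compute and a tool call to move; the robot and the scene stay as the last step left them, time stands still between calls to the robot, and variables do not carry over. Pictures are saved under pics/ and viewed, at most 10 in all, crops included, and the job is handed in when it is done.

Besides the shell and the picture viewer there is one more tool, called after ">>>" as a command line: name --argument value ..., lists and objects as JSON in quotes. drive_tool: Moves the arm, as the interface text tells. Its arguments: {"type":"object","properties":{"moves":{"type":"array","items":{"type":"array"}}},"required":["moves"]}

```bash
mkdir -p pics
cat > h.py <<'E'
import numpy as np, cv2
from rig import robot, cams, ticket
from scipy.spatial.transform import Rotation as R
def model(n):
    m=cams.camera_model(n); f=210/np.tan(np.radians(m["vfov"])/2)
    K=np.array([[f,0,m["cx"]],[0,f,m["cy"]],[0,0,1.]])
    Q=np.array(m["rotation"]); Q=Q if Q.shape==(3,3) else R.from_rotvec(Q).as_matrix()
    return K,np.array(m["dist_coeffs"],float),np.array(m["eye"]),Q
def cast(n,px,z):
    K,d,e,Q=model(n)
    u=cv2.undistortPoints(np.array(px,float).reshape(-1,1,2),K,d).reshape(-1,2)
    r=np.c_[u,np.ones(len(u))]@Q.T
    return e+r*((z-e[2])/r[:,2])[:,None]
def proj(n,P):
    K,d,e,Q=model(n); T=Q.T
    return cv2.projectPoints(np.array(P,float).reshape(-1,1,3),cv2.Rodrigues(T)[0],-T@e,K,d)[0].reshape(-1,2)
def snap(n,name):
    a=cams.grab_frame(n); cv2.imwrite(f"pics/{name}.png",a[:,:,::-1]); np.save(f"pics/{name}.npy",a); return a
E
python3 - <<'E'
from h import *
for n in("scene","top"):
    snap(n,n+"0"); print(cams.camera_model(n))
s=robot.sense(); print(s["time"],s["tcp_pos"],s["tcp_rot"],s["wrist_force"],s["opening"])
print(R.from_rotvec(s["tcp_rot"]).as_matrix().round(3))
E
```

```text
{'vfov': 43.73135192035487, 'cx': 280.1919314174385, 'cy': 215.78398443528195, 'dist_coeffs': array([0.03554255, 0.        , 0.        , 0.        , 0.        ]), 'eye': array([ 1.10418828, -0.72194149,  0.83416683]), 'rotation': array([-2.16335903, -0.75123678,  0.36251157])}
{'vfov': 42.88567061848004, 'cx': 280.5926151678534, 'cy': 209.50010397025, 'dist_coeffs': array([0.00528373, 0.        , 0.        , 0.        , 0.        ]), 'eye': array([0.37205571, 0.0178624 , 1.61468317]), 'rotation': array([-2.1556493 ,  2.19785821, -0.09638678])}
0.1 [0.20881385 0.53553194 0.24789555] [-5.80676896e-01 -3.08730637e+00  1.41488789e-03] [0.16243822 0.24571266 0.06197498] 1.0005236792018375
[[-0.932  0.363 -0.   ]
 [ 0.363  0.932 -0.001]
 [-0.    -0.001 -1.   ]]
```

View pics/top0.png

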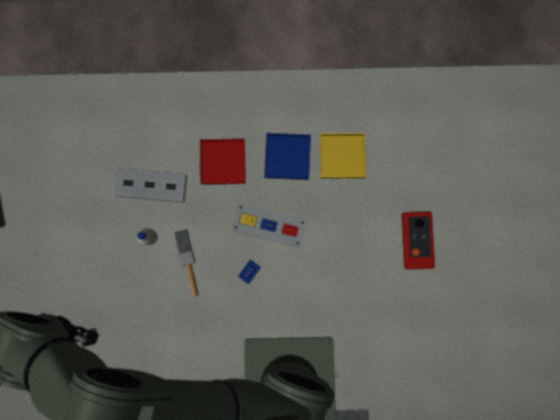

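View pics/scene0.png

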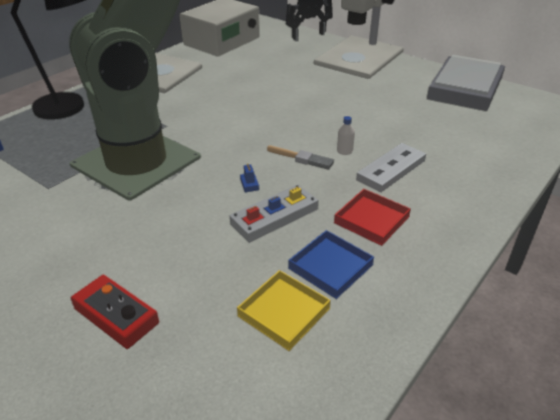

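The top view shows the mould at about (269,225), with the yellow plug at (248,219), blue at (269,225) and red at (290,230). The trays are red (223,161), blue (288,156) and yellow (343,156). A decoy blue plug lies outside the mould at (249,271). The scene view agrees, with plugs at red (253,214), blue (275,204) and yellow (295,194).

```bash
cat > meas.py <<'E'
from h import *
def hue(a,c):
    h=cv2.cvtColor(cv2.GaussianBlur(a,(3,3),0),cv2.COLOR_RGB2HSV); H,S,V=h[...,0].astype(int),h[...,1],h[...,2]
    lo={"red":(H<7)|(H>172),"blue":(H>100)&(H<130),"yellow":(H>18)&(H<35)}[c]
    return (lo&(S>115)&(V>60)).astype(np.uint8)
def blob(a,c,near,r=None):
    n,L,st,ce=cv2.connectedComponentsWithStats(hue(a,c))
    k=1+np.argmin(np.linalg.norm(ce[1:]-near,axis=1)-(0*st[1:,4])+1e3*(st[1:,4]<25))
    cn=cv2.convexHull(max(cv2.findContours((L==k).astype(np.uint8),0,1)[0],key=cv2.contourArea))
    m=np.zeros(a.shape[:2],np.uint8); cv2.fillConvexPoly(m,cn,1); y,x=np.nonzero(m)
    return np.array([x.mean(),y.mean()]),st[k,4],cv2.minAreaRect(cn)
def silh(n,P):
    q=proj(n,P).astype(np.float32); M=cv2.moments(cv2.convexHull(q)); return np.array([M["m10"],M["m01"]])/M["m00"]
E
python3 - <<'E'
from meas import *
t,s=np.load("pics/top0.npy"),np.load("pics/scene0.npy")
nt=dict(yellow=(248,219),blue=(269,225),red=(290,230)); ns=dict(yellow=(295,194),blue=(275,204),red=(253,214))
P={}
for c in nt:
    p,a,r=blob(t,c,nt[c]); P[c]=cast("top",[p],.030)[0]; e=cast("top",cv2.boxPoints(r),.03)
    print(c,p,a,P[c].round(4),"size",np.linalg.norm(e[0]-e[1]).round(3),np.linalg.norm(e[1]-e[2]).round(3))
ax=P["red"]-P["yellow"];print("span",np.linalg.norm(ax),"spacing",[np.linalg.norm(P["blue"]-P[k]) for k in("red","yellow")]); ax/=np.linalg.norm(ax)
print("axis",ax,"own y ang",np.degrees(np.arctan2(-ax[0]*-1*-1,ax[1]*-1)))
# axis from mould outline too
ay=np.array([-ax[1],ax[0],0])
def body(c0):
    V=[]
    for X,Y,z0,z1 in((23,15,.030,.030),(14,8,.030,.056)):
        for i in(-1,1):
            for j in(-1,1):
                for z in(z0,z1): V.append(np.r_[(c0+ax*i*X/1e3+ay*j*Y/1e3)[:2],z])
    return np.array(V)
for c in nt:
    b,a,_=blob(s,c,ns[c]); q=silh("scene",body(P[c])); d=cast("scene",[b,q],.04)
    print(c,"scene meas",b,a,"pred",q,"world diff mm",((d[0]-d[1])*1e3).round(1)[:2],"top resid",blob(t,c,nt[c])[0]-silh("top",body(P[c])))
for c,n in dict(red=(223,161),blue=(288,156),yellow=(343,156)).items():
    p,a,r=blob(t,c,n); e=cast("top",cv2.boxPoints(r),.028); print("tray",c,a,cast("top",[p],.028)[0].round(4),"size",np.linalg.norm(e[0]-e[1]).round(3),np.linalg.norm(e[1]-e[2]).round(3),"edge",(e[1]-e[0])[:2].round(3))
p,a,r=blob(t,"blue",(249,271)); e=cast("top",cv2.boxPoints(r),.014);print("decoy",cast("top",[p],.014)[0],np.linalg.norm(e[0]-e[1]),np.linalg.norm(e[1]-e[2]))
E
```

```text
yellow [247.59235669 219.35031847] 148 [0.484  0.1139 0.03  ] size 0.029 0.045
blue [268.47552448 224.71328671] 131 [0.4669 0.0522 0.03  ] size 0.027 0.043
red [289.38410596 229.67549669] 141 [ 0.4509 -0.0095  0.03  ] size 0.028 0.044
span 0.12783210503887776 spacing [np.float64(0.06375737908779042), np.float64(0.06408012247213936)]
axis [-0.25883684 -0.96592106  0.        ] own y ang 15.001055707412135
yellow scene meas [294.96601942 195.54368932] 177 pred [296.38885099 194.73330996] world diff mm [-0.8 -4.8] top resid [-0.00159534 -0.00601653]
blue scene meas [274.23529412 201.02941176] 30 pred [275.49912506 204.26186695] world diff mm [-10.5   8. ] top resid [-0.00171424 -0.00605622]
red scene meas [252.45539906 215.30985915] 182 pred [254.0369868 214.4271978] world diff mm [-0.8 -4.8] top resid [-0.00184071 -0.00609201]
tray red 1999 [0.6612 0.1882 0.028 ] size 0.133 0.134 edge [-0.003 -0.133]
tray blue 1902 [ 0.6726 -0.0075  0.028 ] size 0.134 0.131 edge [ 0.134 -0.008]
tray yellow 2027 [ 0.6721 -0.1732  0.028 ] size 0.136 0.134 edge [-0.003 -0.136]
decoy [0.33032297 0.1133221  0.014     ] 0.05945554080978729 0.03706442022954401
```

The top and scene views agree to about 1 mm across the grip. The spacings (64 mm) and tray sizes match the given figures. The decoy is larger (59 x 37 mm) and sits outside the mould. I'll go to yellow first.

>>> drive_tool --moves '[[[-39, 4, 4], [0, 0, 0.104], 0.6], [[-39, 4, 4], [0, 0, 0.104], 0.6], [[-39, 4, 4], [0, 0, 0.104], 0.6], [[-39, 4, 4], [0, 0, 0.104], 0.6], [[-39, 4, 4], [0, 0, 0.104], 0.6], [[-39, 4, 4], [0, 0, 0.104], 0.6], [[-39, 4, 4], [0, 0, 0.104], 0.6]]'

```text
time: 0.8
tcp_pos: [0.4343, 0.3869, 0.2198]
tcp_rot: [1.648, 2.675, -0.001]
wrist_force: [-0.2, -0.1, -0.5]
opening: 0.601
finger_force: 0.0
```

>>> drive_tool --moves '[[[-39, 4, 4], [0, 0, 0.104], 0.6], [[-39, 4, 4], [0, 0, 0.104], 0.6], [[-39, 4, 4], [0, 0, 0.104], 0.6], [[-39, 4, 4], [0, 0, 0.104], 0.6], [[-39, 4, 4], [0, 0, 0.104], 0.6], [[-39, 4, 4], [0, 0, 0.104], 0.6], [[-39, 4, 4], [0, 0, 0.104], 0.6], [[0, 0, 0], [0, 0, 0], 0.6]]'

```text
time: 1.6
tcp_pos: [0.5024, 0.1237, 0.1921]
tcp_rot: [2.496, 1.905, -0.004]
wrist_force: [0.1, 2.1, 0.6]
opening: 0.599
finger_force: 0.0
```

```bash
cat > to.py <<'E'
import sys
from h import *
s=robot.sense(); M=R.from_rotvec(s["tcp_rot"]).as_matrix(); p=s["tcp_pos"]
g=np.array([float(v) for v in sys.argv[1:4]])
yt=np.array([.9659,-.2588,0]); G=np.c_[np.cross(yt,[0,0,-1.]),yt,[0,0,-1.]]
print("t",round(s["time"],2),"pos",p.round(4),"F",s["wrist_force"].round(1),"open",round(s["opening"],3),"ff",s["finger_force"],"q7",s["joint_positions"].round(2))
print("shift in tool mm",(M.T@(g-p)*1e3).round(1),"in goal frame",(G.T@(g-p)*1e3).round(1),"turn",R.from_matrix(M.T@G).as_rotvec().round(4))
E
python3 to.py .4836 .1115 .12
```

```text
t 1.6 pos [0.5024 0.1237 0.1921] F [0.1 2.1 0.6] open 0.599 ff 0.0 q7 [-0.45  0.72  0.28  1.77 -0.28  0.69 -0.29]
shift in tool mm [-16.5 -15.   72.1] in goal frame [-16.6 -15.   72.1] turn [-0.0001  0.0028 -0.0051]
```

>>> drive_tool --moves '[[[-8, -8, 24], [0, 0.003, -0.005], 0.6], [[-8, -7, 24], [0, 0, 0], 0.6], [[0, 0, 24], [0, 0, 0], 0.6], [[0, 0, 0], [0, 0, 0], 0.6], [[0, 0, 0], [0, 0, 0], 0.6]]'

```text
time: 2.1
tcp_pos: [0.4842, 0.1173, 0.1207]
tcp_rot: [-2.481, -1.924, -0.003]
wrist_force: [-0.5, 0.5, 0.1]
opening: 0.601
finger_force: 0.0
```

```bash
python3 to.py .4836 .1115 .05; python3 -c "
from h import *
a=snap('scene','s1'); c=a[120:250,220:370]; cv2.imwrite('pics/s1c.png',cv2.resize(c,None,fx=5,fy=4.6*5/4.6,interpolation=2)[:600,:,::-1])"
```

```text
t 2.1 pos [0.4842 0.1173 0.1207] F [-0.5  0.5  0.1] open 0.601 ff 0.0 q7 [-0.41  0.81  0.19  1.91 -0.33  0.45 -0.22]
shift in tool mm [-6.   0.9 70.6] in goal frame [-5.8  0.9 70.7] turn [-0.0003 -0.0028  0.0099]
```

View pics/s1c.png

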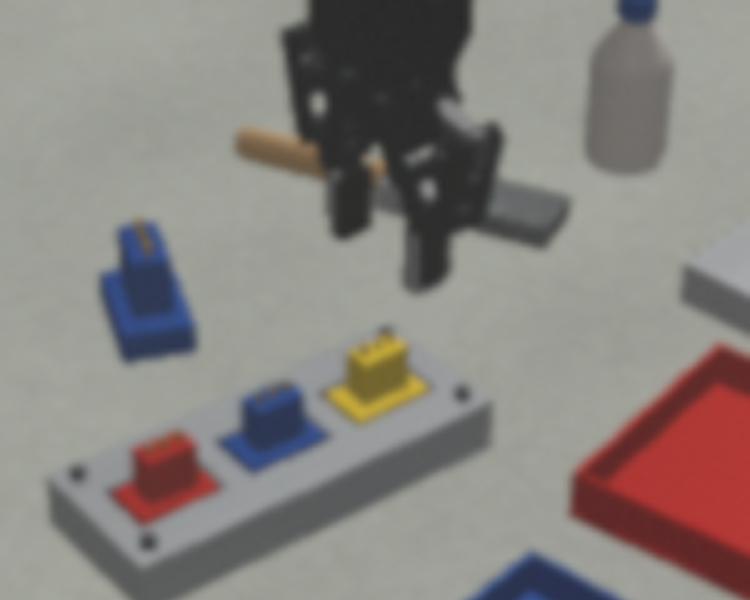

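The crop shows the gripper straddling the yellow plug's line correctly: fingertips at about scene px (289,167) and (305,178), yellow boss at (295,193).

```bash
python3 - <<'E'
from meas import *
s=robot.sense(); M=R.from_rotvec(s["tcp_rot"]).as_matrix(); p=s["tcp_pos"]
for w in(25,30,35):
  print(w,[proj("scene",[p+M@np.array([0,k*w/1e3,.012])])[0].round(1) for k in(-1,1)])
print("mid",proj("scene",[p+M@[0,0,.012]]), cast("scene",[[297,172.5]],p[2]-.012)-p)
a=np.load("pics/s1.npy")
for c,n in dict(yellow=(295,194),red=(253,214)).items():
    b,ar,r=blob(a,c,n); print(c,b,ar,cv2.boundingRect(hue(a,c)[180:235,240:312].copy()))
E
python3 - <<'E'
import sys; sys.path.insert(0,'.')
from h import *
# predicted boss-top corner pixels for top-derived pose vs shifted
ax=np.array([-.2588,-.9659,0]); ay=np.array([.9659,-.2588,0])
for c in([.484,.1139,0],[.4832,.1091,0]):
    print(proj("scene",[np.array(c)+ax*i*.014+ay*j*.008+[0,0,.056] for i,j in((-1,-1),(-1,1),(1,1),(1,-1))]).round(1).tolist(), proj("scene",[np.array(c)+ax*i*.023+ay*j*.015+[0,0,.03] for i,j in((-1,-1),(-1,1),(1,1),(1,-1))]).round(1).tolist())
E
```

```text
25 [array([291.6, 166.2]), array([304.5, 175.5])]
30 [array([290.4, 165.2]), array([305.9, 176.5])]
35 [array([289.1, 164.3]), array([307.2, 177.5])]
mid [[298.0017901  170.78725855]] [[ 0.00244392 -0.00718528 -0.012     ]]
yellow [294.96601942 195.54368932] 177 (46, 7, 19, 17)
red [252.45539906 215.30985915] 181 (4, 27, 19, 17)
[[299.1, 185.5], [303.1, 188.5], [294.2, 192.7], [290.2, 189.5]] [[300.1, 191.1], [307.4, 196.9], [292.9, 203.7], [285.6, 197.8]]
[[297.7, 186.3], [301.7, 189.3], [292.7, 193.5], [288.8, 190.3]] [[298.7, 191.9], [306.1, 197.7], [291.5, 204.6], [284.2, 198.6]]
```

The scene camera shows the gripper with the same bias as the plug, so the top-view pose is the better one.

>>> drive_tool --moves '[[[-4, 1, 20], [0, -0.003, 0.01], 0.6], [[0, 0, 15], [0, 0, 0], 0.6], [[0, 0, 10], [0, 0, 0], 0.6], [[0, 0, 0], [0, 0, 0], 0.6], [[0, 0, 0], [0, 0, 0], 0.6]]'

```text
time: 2.65
tcp_pos: [0.4844, 0.1133, 0.076]
tcp_rot: [2.492, 1.912, 0.001]
wrist_force: [-0.1, 0.0, 0.2]
opening: 0.602
finger_force: 0.0
```

```bash
python3 to.py .4839 .1132 .05
```

```text
t 2.65 pos [0.4844 0.1133 0.076 ] F [-0.1  0.   0.2] open 0.602 ff 0.0 q7 [-0.38  0.89  0.15  1.93 -0.36  0.34 -0.21]
shift in tool mm [-0.2 -0.5 26. ] in goal frame [-0.2 -0.4 26. ] turn [ 0.0006 -0.0003 -0.    ]
```

>>> drive_tool --moves '[[[0, -0.5, 13], [0, 0, 0], 0.6], [[0, 0, 12], [0, 0, 0], 0.6], [[0, 0, 0], [0, 0, 0], 0.6], [[0, 0, 0], [0, 0, 0], 0.4], [[0, 0, 0], [0, 0, 0], 0.3]]'

```text
time: 3.15
tcp_pos: [0.4838, 0.1132, 0.0508]
tcp_rot: [2.492, 1.912, 0.001]
wrist_force: [-0.2, -1.0, -0.0]
opening: 0.301
finger_force: 0.0
```

>>> drive_tool --moves '[[[0, 0, 0], [0, 0, 0], 0.2], [[0, 0, 0], [0, 0, 0], 0.0], [[0, 0, 0], [0, 0, 0], 0.0], [[0, 0, 0], [0, 0, 0], 0.0], [[0, 0, 0], [0, 0, 0], 0.0]]'

```text
time: 3.65
tcp_pos: [0.4838, 0.1133, 0.0508]
tcp_rot: [2.492, 1.912, 0.001]
wrist_force: [-1.7, 0.3, 9.8]
opening: 0.172
finger_force: 59.2
```

>>> drive_tool --moves '[[[0, 0, -4], [0, 0, 0], 0.0], [[0, 0, -8], [0, 0, 0], 0.0], [[0, 0, -12], [0, 0, 0], 0.0], [[0, 0, -20], [0, 0, 0], 0.0], [[0, 0, -25], [0, 0, 0], 0.0], [[0, 0, -20], [0, 0, 0], 0.0], [[0, 0, 0], [0, 0, 0], 0.0]]'

```text
time: 4.35
tcp_pos: [0.4844, 0.1135, 0.1422]
tcp_rot: [2.491, 1.911, 0.006]
wrist_force: [0.0, 0.2, -0.4]
opening: 0.174
finger_force: 58.5
```

```bash
python3 to.py .6721 -.1732 .14; python3 -c "
from h import *
a=snap('scene','s2'); c=a[100:250,220:400]; cv2.imwrite('pics/s2c.png',cv2.resize(c,None,fx=4,fy=4,interpolation=2)[:,:,::-1])"
```

```text
t 4.35 pos [0.4844 0.1135 0.1422] F [ 0.   0.2 -0.4] open 0.174 ff 58.549593687057495 q7 [-0.42  0.78  0.22  1.9  -0.32  0.5  -0.23]
shift in tool mm [-228.3  255.5    2.6] in goal frame [-228.3  255.5    2.2] turn [ 0.0033 -0.0019 -0.0002]
```

View pics/s2c.png

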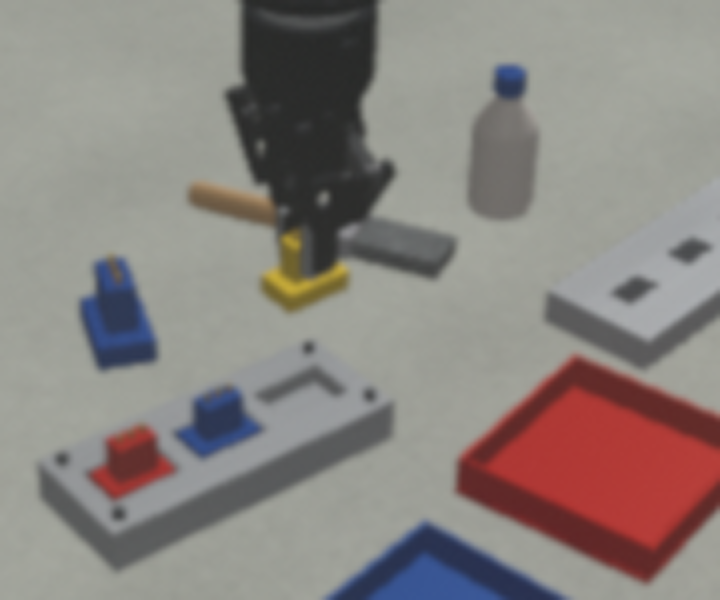

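The crop shows the yellow plug held level and clear of the mould at crop (305,285), with the mould undisturbed. Next, the move to the yellow tray.

>>> drive_tool --moves '[[[-12, 14, 0], [0, 0, 0], 0.0], [[-24, 27, 0], [0, 0, 0], 0.0], [[-28, 31, 0], [0, 0, 0], 0.0], [[-28, 31, 0], [0, 0, 0], 0.0], [[-28, 31, 0], [0, 0, 0], 0.0], [[-28, 31, 0], [0, 0, 0], 0.0], [[-28, 31, 0], [0, 0, 0], 0.0], [[-24, 27, 0], [0, 0, 0], 0.0]]'

```text
time: 5.2
tcp_pos: [0.6475, -0.1398, 0.1389]
tcp_rot: [-2.493, -1.911, 0.001]
wrist_force: [0.6, 1.9, -0.2]
opening: 0.173
finger_force: 58.6
```

>>> drive_tool --moves '[[[-18, 20, 0], [0, 0, 0], 0.0], [[-10, 12, 0], [0, 0, 0], 0.0], [[0, 0, 0], [0, 0, 0], 0.0], [[0, 0, 0], [0, 0, 0], 0.0]]'

```text
time: 5.6
tcp_pos: [0.6704, -0.1727, 0.1386]
tcp_rot: [-2.492, -1.911, 0.001]
wrist_force: [-0.2, 1.0, -0.3]
opening: 0.173
finger_force: 58.7
```

```bash
python3 to.py .6721 -.1732 .06
```

```text
t 5.6 pos [ 0.6704 -0.1727  0.1386] F [-0.2  1.  -0.3] open 0.173 ff 58.6672979593277 q7 [ 0.13  1.04  0.2   1.1  -0.2   1.02  0.08]
shift in tool mm [-0.1  1.9 78.6] in goal frame [-0.1  1.8 78.6] turn [-0.0013 -0.0002 -0.0003]
```

>>> drive_tool --moves '[[[0, 0, 15], [0, 0, 0], 0.0], [[0, 0, 25], [0, 0, 0], 0.0], [[0, 0, 25], [0, 0, 0], 0.0], [[0, 0, 18], [0, 0, 0], 0.0], [[0, 0, 8], [0, 0, 0], 0.0], [[0, 0, 0], [0, 0, 0], 0.0], [[0, 0, 0], [0, 0, 0], 0.0]]'

```text
time: 6.3
tcp_pos: [0.6712, -0.1731, 0.0491]
tcp_rot: [2.492, 1.912, 0.001]
wrist_force: [0.0, -0.2, -0.2]
opening: 0.174
finger_force: 58.7
```

>>> drive_tool --moves '[[[0, 0, 3], [0, 0, 0], 0.0], [[0, 0, 3], [0, 0, 0], 0.0], [[0, 0, 2], [0, 0, 0], 0.0], [[0, 0, 0], [0, 0, 0], 0.0]]'

```text
time: 6.7
tcp_pos: [0.6707, -0.173, 0.0401]
tcp_rot: [-2.493, -1.912, 0.0]
wrist_force: [-0.6, -0.5, -1.3]
opening: 0.174
finger_force: 58.7
```

>>> drive_tool --moves '[[[0, 0, 1], [0, 0, 0], 0.0], [[0, 0, 0], [0, 0, 0], 0.0], [[0, 0, 0], [0, 0, 0], 0.0]]'

```text
time: 7.0
tcp_pos: [0.6709, -0.1731, 0.0394]
tcp_rot: [2.493, 1.912, 0.0]
wrist_force: [-0.5, 0.6, -0.5]
opening: 0.176
finger_force: 58.7
```

>>> drive_tool --moves '[[[0, 0, 0.5], [0, 0, 0], 0.0], [[0, 0, 0.5], [0, 0, 0], 0.0], [[0, 0, 0], [0, 0, 0], 0.0]]'

```text
time: 7.3
tcp_pos: [0.6709, -0.1731, 0.0389]
tcp_rot: [2.492, 1.912, 0.0]
wrist_force: [-3.6, 2.4, 9.1]
opening: 0.173
finger_force: 59.8
```

>>> drive_tool --moves '[[[0, 0, 0], [0, 0, 0], 0.22], [[0, 0, 0], [0, 0, 0], 0.35], [[0, 0, 0], [0, 0, 0], 0.5], [[0, 0, 0], [0, 0, 0], 0.5], [[0, 0, -10], [0, 0, 0], 0.5], [[0, 0, -25], [0, 0, 0], 0.5], [[0, 0, -35], [0, 0, 0], 0.5], [[0, 0, -30], [0, 0, 0], 0.5]]'

```text
time: 8.1
tcp_pos: [0.6709, -0.1731, 0.1407]
tcp_rot: [2.492, 1.912, 0.001]
wrist_force: [-0.2, -0.6, 0.8]
opening: 0.495
finger_force: 0.0
```

```bash
python3 to.py .451 -.0097 .12
```

```text
t 8.1 pos [ 0.6709 -0.1731  0.1407] F [-0.2 -0.6  0.8] open 0.495 ff 0.0 q7 [ 0.13  1.03  0.2   1.1  -0.2   1.02  0.08]
shift in tool mm [ 100.9 -254.8   20.4] in goal frame [ 101.  -254.7   20.7] turn [ 0.0009  0.0002 -0.0003]
```

>>> drive_tool --moves '[[[8, -20, 0], [0, 0, 0], 0.5], [[15, -38, 0], [0, 0, 0], 0.5], [[15, -38, 0], [0, 0, 0], 0.5], [[15, -38, 0], [0, 0, 0], 0.5], [[15, -38, 0], [0, 0, 0], 0.5], [[15, -38, 0], [0, 0, 0], 0.5], [[12, -30, 0], [0, 0, 0], 0.5], [[6, -15, 0], [0, 0, 0], 0.5]]'

```text
time: 8.9
tcp_pos: [0.449, -0.0079, 0.1391]
tcp_rot: [-2.491, -1.914, -0.0]
wrist_force: [0.7, 0.3, 0.0]
opening: 0.503
finger_force: 0.0
```

>>> drive_tool --moves '[[[0, 0, 20], [0, 0, 0], 0.5], [[0, 0, 0], [0, 0, 0], 0.5], [[0, 0, 0], [0, 0, 0], 0.5]]'

```text
time: 9.2
tcp_pos: [0.451, -0.0097, 0.1188]
tcp_rot: [2.493, 1.912, 0.0]
wrist_force: [-0.3, -0.2, 0.8]
opening: 0.501
finger_force: 0.0
```

```bash
python3 - <<'E'
from meas import *
t=snap("top","top1")
for c,n in dict(yellow=(248,219),blue=(269,225),red=(290,230)).items():
    p,a,r=blob(t,c,n); print(c,p,a)
s=snap("scene","s3")
for c,n in dict(blue=(275,204),red=(253,214)).items(): print(c,blob(s,c,n)[:2])
cv2.imwrite('pics/s3c.png',cv2.resize(s[150:370,200:420],None,fx=2.7,fy=2.7,interpolation=2)[:,:,::-1])
E
python3 to.py .451 -.0097 .052
```

```text
yellow [342.2372549  155.13431373] 2023
blue [287.15222963 155.9964121 ] 1902
red [222.06215813 161.00248633] 1997
blue (array([274.12650602, 205.68072289]), np.int32(131))
red (array([252.45539906, 215.30985915]), np.int32(182))
t 9.3 pos [ 0.4511 -0.0097  0.119 ] F [-0.1  0.1  0.1] open 0.498 ff 0.0 q7 [-0.12  0.78  0.13  2.07 -0.3   0.31 -0.  ]
shift in tool mm [-0.  -0.2 67. ] in goal frame [-0.  -0.1 67. ] turn [ 0.0009 -0.0001 -0.0007]
```

View pics/s3c.png

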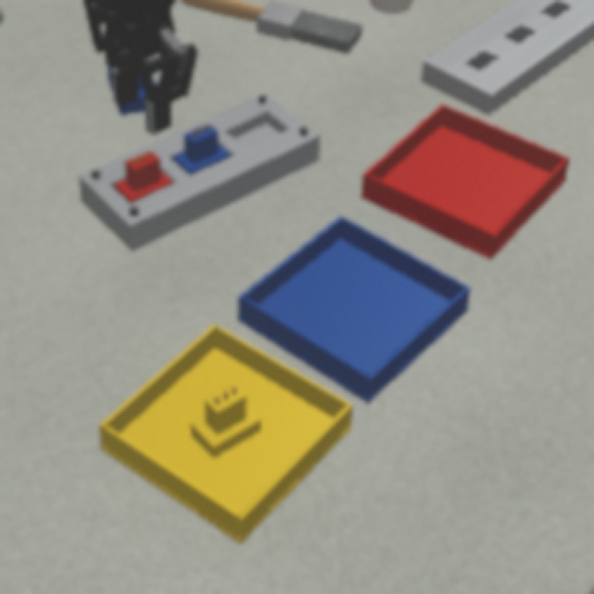

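The yellow plug stands upright in its tray at crop (227,415). The red plug's scene position hasn't changed (252.5,215.3), so the mould hasn't moved. The descent on red is next.

>>> drive_tool --moves '[[[0, 0, 15], [0, 0, 0], 0.5], [[0, 0, 22], [0, 0, 0], 0.5], [[0, 0, 15], [0, 0, 0], 0.5], [[0, 0, 10], [0, 0, 0], 0.5], [[0, 0, 5], [0, 0, 0], 0.5], [[0, 0, 0], [0, 0, 0], 0.5], [[0, 0, 0], [0, 0, 0], 0.4], [[0, 0, 0], [0, 0, 0], 0.3]]'

```text
time: 10.1
tcp_pos: [0.451, -0.0094, 0.0518]
tcp_rot: [2.492, 1.912, 0.001]
wrist_force: [-0.3, -0.0, -0.7]
opening: 0.303
finger_force: 0.0
```

>>> drive_tool --moves '[[[0, 0, 0], [0, 0, 0], 0.2], [[0, 0, 0], [0, 0, 0], 0.0], [[0, 0, 0], [0, 0, 0], 0.0], [[0, 0, 0], [0, 0, 0], 0.0], [[0, 0, 0], [0, 0, 0], 0.0]]'

```text
time: 10.6
tcp_pos: [0.4509, -0.0094, 0.0518]
tcp_rot: [2.492, 1.912, 0.001]
wrist_force: [-2.0, -0.3, 11.5]
opening: 0.173
finger_force: 59.0
```

>>> drive_tool --moves '[[[0, 0, -4], [0, 0, 0], 0.0], [[0, 0, -8], [0, 0, 0], 0.0], [[0, 0, -12], [0, 0, 0], 0.0], [[0, 0, -20], [0, 0, 0], 0.0], [[0, 0, -25], [0, 0, 0], 0.0], [[0, 0, -25], [0, 0, 0], 0.0], [[0, 0, 0], [0, 0, 0], 0.0]]'

```text
time: 11.3
tcp_pos: [0.4515, -0.0094, 0.1481]
tcp_rot: [2.491, 1.911, 0.005]
wrist_force: [-0.1, -0.2, 0.1]
opening: 0.172
finger_force: 58.7
```

>>> drive_tool --moves '[[[14, 9, 0], [0, 0, 0], 0.0], [[28, 17, 0], [0, 0, 0], 0.0], [[34, 21, 0], [0, 0, 0], 0.0], [[34, 21, 0], [0, 0, 0], 0.0], [[34, 21, 0], [0, 0, 0], 0.0], [[34, 21, 0], [0, 0, 0], 0.0], [[34, 21, 0], [0, 0, 0], 0.0], [[22, 14, 0], [0, 0, 0], 0.0]]'

```text
time: 12.1
tcp_pos: [0.6521, 0.1814, 0.1448]
tcp_rot: [-2.49, -1.914, 0.0]
wrist_force: [-0.3, -0.1, -0.9]
opening: 0.174
finger_force: 58.7
```

>>> drive_tool --moves '[[[11, 7, 0], [0, 0, 0], 0.0], [[0, 0, 0], [0, 0, 0], 0.0], [[0, 0, 0], [0, 0, 0], 0.0]]'

```text
time: 12.4
tcp_pos: [0.6605, 0.1873, 0.1449]
tcp_rot: [-2.493, -1.912, 0.002]
wrist_force: [-0.6, -0.3, -0.2]
opening: 0.171
finger_force: 58.7
```

```bash
python3 to.py .6612 .1882 .0398
```

```text
t 12.4 pos [0.6605 0.1873 0.1449] F [-0.6 -0.3 -0.2] open 0.171 ff 58.72110307216644 q7 [-0.44  1.03  0.31  1.13 -0.31  1.03 -0.38]
shift in tool mm [  1.1   0.5 105.1] in goal frame [  1.    0.5 105.1] turn [-0.0007  0.0008 -0.0004]
```

>>> drive_tool --moves '[[[1, 0, 15], [0, 0, 0], 0.0], [[0, 0, 27], [0, 0, 0], 0.0], [[0, 0, 27], [0, 0, 0], 0.0], [[0, 0, 20], [0, 0, 0], 0.0], [[0, 0, 9], [0, 0, 0], 0.0], [[0, 0, 4], [0, 0, 0], 0.0], [[0, 0, 0], [0, 0, 0], 0.0], [[0, 0, 0], [0, 0, 0], 0.0]]'

```text
time: 13.2
tcp_pos: [0.6616, 0.1888, 0.0442]
tcp_rot: [2.492, 1.912, 0.002]
wrist_force: [-1.0, -0.4, 0.4]
opening: 0.176
finger_force: 58.7
```

>>> drive_tool --moves '[[[0, 0, 2], [0, 0, 0], 0.0], [[0, 0, 1.5], [0, 0, 0], 0.0], [[0, 0, 0], [0, 0, 0], 0.0], [[0, 0, 0.5], [0, 0, 0], 0.0], [[0, 0, 0], [0, 0, 0], 0.0]]'

```text
time: 13.7
tcp_pos: [0.6614, 0.1889, 0.0399]
tcp_rot: [2.492, 1.912, 0.001]
wrist_force: [-3.1, -0.4, 8.9]
opening: 0.173
finger_force: 59.9
```

>>> drive_tool --moves '[[[0, 0, 0], [0, 0, 0], 0.22], [[0, 0, 0], [0, 0, 0], 0.35], [[0, 0, 0], [0, 0, 0], 0.5], [[0, 0, 0], [0, 0, 0], 0.5], [[0, 0, -10], [0, 0, 0], 0.5], [[0, 0, -25], [0, 0, 0], 0.5], [[0, 0, -35], [0, 0, 0], 0.5], [[0, 0, -30], [0, 0, 0], 0.5]]'

```text
time: 14.5
tcp_pos: [0.6614, 0.1887, 0.1416]
tcp_rot: [2.492, 1.912, 0.001]
wrist_force: [0.6, -0.1, -0.4]
opening: 0.5
finger_force: 0.0
```

>>> drive_tool --moves '[[[-14, -12, 0], [0, 0, 0], 0.5], [[-26, -22, 0], [0, 0, 0], 0.5], [[-30, -25, 0], [0, 0, 0], 0.5], [[-30, -25, 0], [0, 0, 0], 0.5], [[-30, -25, 0], [0, 0, 0], 0.5], [[-26, -22, 0], [0, 0, 0], 0.5], [[-18, -15, 0], [0, 0, 0], 0.5], [[-8, -6, 0], [0, 0, 0], 0.5]]'

```text
time: 15.3
tcp_pos: [0.4663, 0.0513, 0.1402]
tcp_rot: [2.494, 1.911, 0.0]
wrist_force: [1.3, 0.8, 0.9]
opening: 0.499
finger_force: 0.0
```

>>> drive_tool --moves '[[[0, 0, 20], [0, 0, 0], 0.5], [[0, 0, 0], [0, 0, 0], 0.5], [[0, 0, 0], [0, 0, 0], 0.5]]'

```text
time: 15.6
tcp_pos: [0.4677, 0.0526, 0.1196]
tcp_rot: [-2.492, -1.912, -0.0]
wrist_force: [-0.7, 0.0, -0.8]
opening: 0.498
finger_force: 0.0
```

```bash
python3 to.py .467 .052 .052
python3 - <<'E'
from meas import *
s=snap("scene","s4"); print(blob(s,"blue",(275,204))[:2])
cv2.imwrite('pics/s4c.png',cv2.resize(s[150:370,200:420],None,fx=2.7,fy=2.7,interpolation=2)[:,:,::-1])
E
```

```text
t 15.6 pos [0.4677 0.0526 0.1196] F [-0.7  0.  -0.8] open 0.498 ff 0.0 q7 [-0.28  0.79  0.17  2.   -0.34  0.38 -0.1 ]
shift in tool mm [-0.8 -0.5 67.6] in goal frame [-0.8 -0.5 67.6] turn [-0.0001 -0.0001  0.    ]
(array([273.93209877, 205.67901235]), np.int32(132))
```

View pics/s4c.png

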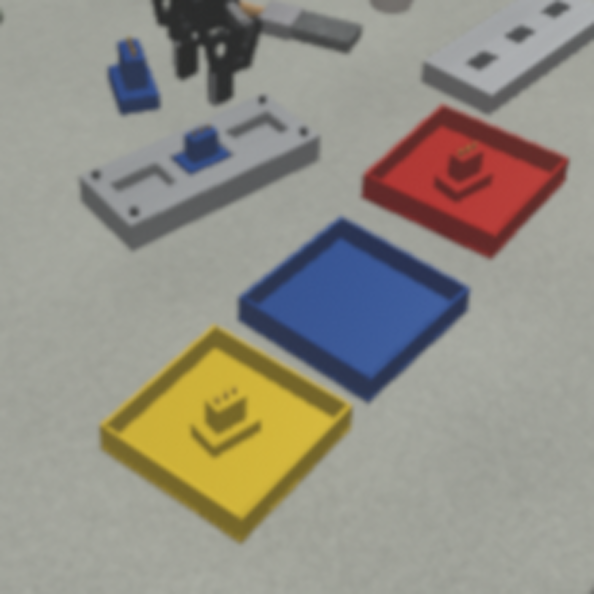

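The red plug stands upright in its tray at crop (464,170). The mould and the blue plug, at crop (201,148), haven't moved. Blue is next.

>>> drive_tool --moves '[[[-0.8, -0.5, 15], [0, 0, 0], 0.5], [[0, 0, 22], [0, 0, 0], 0.5], [[0, 0, 15], [0, 0, 0], 0.5], [[0, 0, 10], [0, 0, 0], 0.5], [[0, 0, 5], [0, 0, 0], 0.5], [[0, 0, 0], [0, 0, 0], 0.5], [[0, 0, 0], [0, 0, 0], 0.4], [[0, 0, 0], [0, 0, 0], 0.3]]'

```text
time: 16.45
tcp_pos: [0.4669, 0.0518, 0.0528]
tcp_rot: [2.492, 1.912, 0.001]
wrist_force: [0.5, -0.6, 0.3]
opening: 0.303
finger_force: 0.0
```

>>> drive_tool --moves '[[[0, 0, 0], [0, 0, 0], 0.2], [[0, 0, 0], [0, 0, 0], 0.0], [[0, 0, 0], [0, 0, 0], 0.0], [[0, 0, 0], [0, 0, 0], 0.0], [[0, 0, 0], [0, 0, 0], 0.0]]'

```text
time: 16.95
tcp_pos: [0.4668, 0.0518, 0.0528]
tcp_rot: [2.492, 1.912, 0.001]
wrist_force: [-1.3, 0.6, 10.5]
opening: 0.171
finger_force: 59.1
```

>>> drive_tool --moves '[[[0, 0, -4], [0, 0, 0], 0.0], [[0, 0, -8], [0, 0, 0], 0.0], [[0, 0, -12], [0, 0, 0], 0.0], [[0, 0, -20], [0, 0, 0], 0.0], [[0, 0, -25], [0, 0, 0], 0.0], [[0, 0, -25], [0, 0, 0], 0.0], [[0, 0, 0], [0, 0, 0], 0.0]]'

```text
time: 17.65
tcp_pos: [0.4674, 0.0519, 0.1492]
tcp_rot: [2.491, 1.911, 0.005]
wrist_force: [-0.4, 0.7, -1.2]
opening: 0.171
finger_force: 58.7
```

>>> drive_tool --moves '[[[-1, 15, 0], [0, 0, 0], 0.0], [[-1, 30, 0], [0, 0, 0], 0.0], [[-1, 35, 0], [0, 0, 0], 0.0], [[-1, 35, 0], [0, 0, 0], 0.0], [[0, 35, 0], [0, 0, 0], 0.0], [[0, 30, 0], [0, 0, 0], 0.0], [[0, 22, 0], [0, 0, 0], 0.0], [[0, 12, 0], [0, 0, 0], 0.0]]'

```text
time: 18.45
tcp_pos: [0.6731, -0.0082, 0.1457]
tcp_rot: [2.493, 1.912, -0.001]
wrist_force: [-0.6, -0.1, 0.1]
opening: 0.174
finger_force: 58.7
```

>>> drive_tool --moves '[[[0, 0, 0], [0, 0, 0], 0.0], [[0, 0, 0], [0, 0, 0], 0.0]]'

```text
time: 18.65
tcp_pos: [0.6716, -0.0074, 0.1459]
tcp_rot: [-2.492, -1.912, 0.001]
wrist_force: [-0.2, -0.6, -0.6]
opening: 0.172
finger_force: 58.7
```

```bash
python3 to.py .6726 -.0075 .0408
```

```text
t 18.65 pos [ 0.6716 -0.0074  0.1459] F [-0.2 -0.6 -0.6] open 0.172 ff 58.70242238044739 q7 [-0.14  1.    0.26  1.2  -0.27  0.98 -0.11]
shift in tool mm [  0.2   1.1 105.1] in goal frame [  0.2   1.  105.1] turn [-0.001   0.0002 -0.0003]
```

>>> drive_tool --moves '[[[0, 1, 15], [0, 0, 0], 0.0], [[0, 0, 27], [0, 0, 0], 0.0], [[0, 0, 27], [0, 0, 0], 0.0], [[0, 0, 20], [0, 0, 0], 0.0], [[0, 0, 9], [0, 0, 0], 0.0], [[0, 0, 4], [0, 0, 0], 0.0], [[0, 0, 0], [0, 0, 0], 0.0], [[0, 0, 0], [0, 0, 0], 0.0]]'

```text
time: 19.45
tcp_pos: [0.6736, -0.0078, 0.0452]
tcp_rot: [2.492, 1.912, 0.001]
wrist_force: [0.4, 0.7, -0.0]
opening: 0.175
finger_force: 58.7
```

>>> drive_tool --moves '[[[0, 0, 2], [0, 0, 0], 0.0], [[0, 0, 1.5], [0, 0, 0], 0.0], [[0, 0, 0], [0, 0, 0], 0.0], [[0, 0, 0.5], [0, 0, 0], 0.0], [[0, 0, 0], [0, 0, 0], 0.0]]'

```text
time: 19.95
tcp_pos: [0.6733, -0.0078, 0.0409]
tcp_rot: [2.492, 1.912, 0.0]
wrist_force: [-3.2, 0.9, 8.6]
opening: 0.17
finger_force: 59.9
```

>>> drive_tool --moves '[[[0, 0, 0], [0, 0, 0], 0.22], [[0, 0, 0], [0, 0, 0], 0.35], [[0, 0, 0], [0, 0, 0], 0.5], [[0, 0, 0], [0, 0, 0], 0.5], [[0, 0, -10], [0, 0, 0], 0.5], [[0, 0, -25], [0, 0, 0], 0.5], [[0, 0, -40], [0, 0, 0], 0.5], [[0, 0, -40], [0, 0, 0], 0.5]]'

```text
time: 20.75
tcp_pos: [0.673, -0.0078, 0.1572]
tcp_rot: [2.493, 1.912, -0.001]
wrist_force: [0.5, 0.4, 0.3]
opening: 0.5
finger_force: 0.0
```

>>> drive_tool --moves '[[[0, -10, -30], [0, 0, 0], 0.5], [[0, -25, -20], [0, 0, 0], 0.5], [[0, -30, 0], [0, 0, 0], 0.5], [[0, -30, 0], [0, 0, 0], 0.5], [[0, -20, 0], [0, 0, 0], 0.5], [[0, -10, 0], [0, 0, 0], 0.5], [[0, 0, 0], [0, 0, 0], 0.5]]'

```text
time: 21.45
tcp_pos: [0.5519, 0.025, 0.2063]
tcp_rot: [-2.492, -1.913, -0.001]
wrist_force: [0.5, -0.3, -0.0]
opening: 0.499
finger_force: 0.0
```

Run:
```python
from meas import *
s=snap("scene","s5")
cv2.imwrite('pics/s5c.png',cv2.resize(s[120:370,200:450],None,fx=2.4,fy=2.4,interpolation=2)[:,:,::-1])
```

```text
(no output)
```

View pics/s5c.png

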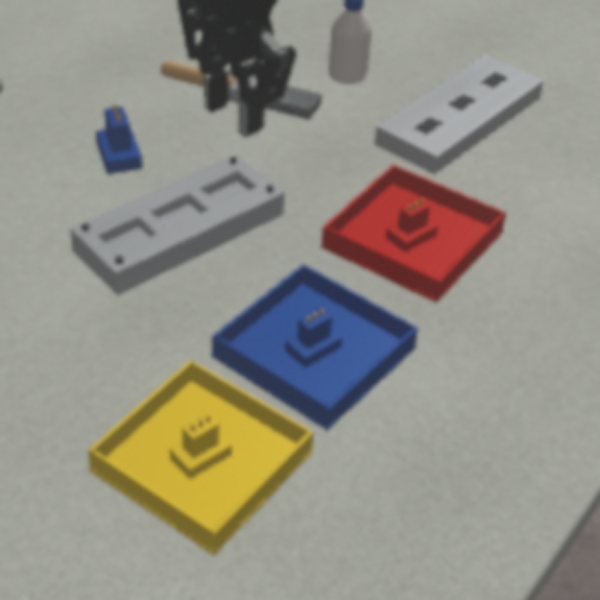

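All three plugs stand upright with pins up in their own trays: red at crop (412,222), blue (314,335) and yellow (201,445). The mould is empty and in place, and the gripper is clear.

```bash
python3 -c "
from rig import ticket; print(ticket.sign_off())"
```

```text
the job is handed in; nothing more can be done
None
```

The red, blue and yellow plugs each stand flat, pins up, in the tray of their own colour; the mould and the other items show no movement in the last camera view, and the job was handed in at about 21.5 s.

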